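Put the finished seals away in the locked case

TASK

Put the finished seal stones away: slip the opening blade into the slot under the case's lid and pry the lid's front edge up at least 4 cm with it (fingers off the lid until then), open the case, lay every seal stone lying on the bench flat on the case's floor, shut the lid fully and push the brass pin through the lugs of case and lid until its shaft reaches well through all three. The opening blade must end lying flat on its rubber mat; leave the other things on the bench where they are.

Things in the scene. Friction and masses are not known exactly. Their poses are not given: they have to be found in the camera images.
- case: Fixed wooden seal case 150 (x) x 256 (y) x 70 mm without lid; origin: centre of underside; front faces local -x, hinge along y at the back. Walls and floor 8 mm, inside 134 x 240 mm. Front wall only 58 mm high: a 12 mm slot under the closed lid along the whole front. Two brass lugs (8 mm plates at y = -15, +15 mm, 60 mm high, reaching 55 mm out from the front wall) with 16 mm holes along y.
- lid (a joint): Angle of the flat lid: 0 closed, opens up and back to a stop at 1.9 rad. Stiff hinge: stays where left (2.5 N at the front edge moves it). 8 mm thick (70 to 78 mm above bench when closed), 146 mm hinge to front edge, no handle. At its front middle (y = 0) one brass lug, 8 mm thick, 55 mm out, 46 mm down, stands between the case's lugs when closed, its 16 mm hole in line.
- lid_hinge (a point): Middle of the lid's hinge line, at the back of the case, 70 mm above the bench; case local (71, 0, 70) mm. Axes as the case's.
- lid_front (a point): Middle of the lid's front lower edge; moves with the lid; case local (-75, 0, 70) mm when closed.
- lid_panel: The moving lid (panel with its lug); origin on the hinge line, its x axis points from the front edge to the hinge, its z axis out of the lid's outer face; turns with the lid.
- hasp_hole (a point): Centre of the line of lug holes with the lid closed, on the case: case local (-113, 0, 42) mm, 38 mm out from the front wall; the holes run along the case's y axis, from local y = -19 to +19 mm.
- mat: Flat dark rubber mat, 100 (local x) x 270 (local y) x 3 mm, fixed to the bench; origin: centre of its underside.
- blade: Opening blade: flat steel strip 200 x 26 x 3 mm with a wooden grip 100 x 24 x 16 mm on top of its rear half, lying flat on the mat. Local x points to the bare tip; origin on the strip's underside; strip from x = -95 to +105 mm, grip from x = -95 to +5 mm, 3 to 19 mm above the underside. 0.09 kg.
- blade_tip (a point): Middle of the blade's tip edge, 105 mm ahead of the blade's origin, half-way through the strip.
- pin: Brass lock pin, lying on the bench: square handle 45 x 18 x 18 mm (local x from -45 to 0) and a round shaft 12 mm thick (x from 0 to 64 mm, its last 16 mm tapered to 4 mm). Origin on the axis where the shaft leaves the handle; local x points to the nose.
- pin_mid (a point): Point on the pin's axis 26 mm ahead of its origin; it is at the middle of the hasp when the pin is home (handle about 7 mm short of the lug; at most 7 mm further in).
- stone1: Seal stone, a square bar 84 x 24 x 24 mm with a red-inked end, lying on the bench; origin at its centre, local x along its length. May be absent.
- stone2: Seal stone, a square bar 76 x 26 x 26 mm with a red-inked end, lying on the bench; origin at its centre, local x along its length. May be absent.
- stone3: Seal stone, a square bar 70 x 28 x 28 mm with a red-inked end, lying on the bench; origin at its centre, local x along its length. May be absent.
- stone4: Seal stone, a square bar 80 x 26 x 26 mm with a red-inked end, lying on the bench; origin at its centre, local x along its length. May be absent.
- paste_pot: Bystander, to be left alone: round white porcelain paste pot with blue lid, 76 mm wide, 50 mm high; origin at the centre of its underside.
- water_jar: Bystander, to be left alone: glass water jar, 64 mm wide, 80 mm high; origin at the centre of its underside.
- ink_dish: Bystander, to be left alone: round black ink dish, 110 mm wide, 22 mm high; origin at the centre of its underside.
- saucer: Bystander, to be left alone: round wooden saucer, 100 mm wide; origin at the centre of its underside.
- raw_block: Bystander, to be left alone: standing uncut stone block, 50 x 50 x 60 mm; origin at the centre of its underside.
- inkstick: Bystander, to be left alone: black ink stick, 90 x 26 x 12 mm; origin at the centre of its underside.

How it is judged:
By the outcome, as a careful person would: the job done as asked, in the order asked, and still so for the second after the job is handed in, with the robot touching nothing.
Of stone1, stone2, stone3, stone4 only 2 to 4 are there at a start; the rules pass over those that are not, and their reading is None.
At some moment in a run one of stone1, stone2, stone3, stone4 may be knocked a few centimetres aside while the robot is not near it.
It also fails if it takes over 208 s, if anything falls off the work surface, if the arm or the gripper's body presses on something with over 40 N, if the wrist force passes 120 N, or if a joint passes its speed limit or range.

ROBOT

A 6-joint arm with a two-finger parallel gripper is mounted at the origin on the work surface. World frame = base frame: x ahead of the robot, y to its left, z up, the work surface at z = 0. Lengths are in m, angles in degrees, forces in N, time in s.
With the tool pointing down it reaches from about 0.35 to 0.875 m from the base axis. Payload 4.2 kg.
Tool frame: the origin (TCP) lies on the centre line of the jaws, within the pads' length; the fingertips stand r.tip_extent ahead of it and the grasp point (between the pads) lies 11 mm behind it (r.tip_extent is the distance from the TCP to the fingertips, in m); z points along the fingers, y is the line along which they close (so a half turn about z gives the same grasp; the last joint's range is limited). The gripper opens to 87 mm and grips with 3 to 60 N. Pads are 19 mm wide; open, the fingers measure 117 mm over their backs; the gripper's body (75 mm by 190 mm) begins 51 mm behind the grasp point.
Start: joints at [-57.949, 22.042, 0.453, 0, -68.411, -14.817], TCP at [0.185, -0.597, 0.231] pointing down, gripper open.
Joint ranges: [-179.83, 179.83], [-69.29, 118.12], [-61.27, 80.66], [-181.25, 117.63], [-171.15, -9.14], [-177.46, 177.46]. Speed limits (degrees/s): [159.86, 159.86, 180, 180, 180, 180].

INTERFACE

Orientations are given as a 3x3 rotation matrix whose columns are the frame's x, y, z axes.
In Python, from station import r gives the robot as it stands.
- The arm moves only by the shell command python3 -m jog 'ROWS'. ROWS is text: rows parted by semicolons, each of 5 numbers parted by spaces: the opening, from 0 (shut) to 1 (fully open), then the shift along the world's x, y, z in mm, then the turn about the world's z in degrees. In form: hand dx dy dz roll; .... A call has 1 to 5 rows; each row shifts and turns the commanded pose from where the row before left it; what a row does not reach is not made up. A row lasts 1/8 s, in which the tool goes at most 62.5 mm and 10.7 degrees, less where a joint would pass 70% of its speed; a pose out of reach is approached as far as the arm can. A call is refused whole if a number of a shift passes 62.5 or a number of a turn 10.7, either way. A call with a gripper value outside its range is refused whole. The fingers move at their own pace and stop on an object; the grip force is fixed at half the most. Time passes only in rows, so rows that do not move let the fingers close. It gives the time, the measured TCP pose, the force, the opening and the grip force at its end, in the units of the state.
- r.sense(): the state, without advancing time (a new reading comes with each control period).
- r.capture(name): name is "scene" or "top" or "wrist"; returns a dict with "pixels" (480x640x3 uint8, red, green, blue), "fovy" (degrees; the focal length in pixels is half the picture's height over the tangent of half this angle, whatever the lens; pixels are square), "cx", "cy" (the principal point, pixels), "k1" (the pictures are not rectified: a ray, as slopes to the right and down, at radius r is drawn at 1 + k1 r^2 times it, then the intrinsics apply), "origin" and "orientation" of the camera in the world; the wrist camera has in their place "T_tool_cam" (4x4, takes a point from camera to tool coordinates, whose origin is the TCP and whose axes are the flange's). Camera axes: x right, y down, z forward; pixel columns grow to the right and rows downward; lengths in m; the calibration is good to about 2 mm. A picture is of the moment at which its call begins: read the wrist's pose just before it. There is no depth.
- r.finish_job(): hands the job in; it is judged then, once.
The state is a dict: "time_s": time; "joints": joint angles; "joint_velocities": joint speeds; "effort": joint torques, N m; "tcp_pos": TCP position; "ee_rot": TCP orientation; "wrist_force": force on the tool from outside, world axes, zero at the start; "moment": the same for the moment, N m; "gripper_width": opening from 0.0 (shut) to 1.0 (fully open); "gripper_force": force on a finger pad.
Only numpy, scipy, OpenCV 4.12 (cv2) and the standard library are available. Lean on these libraries where they do the work, as an engineer would, in place of code of your own. Each camera call takes 0.05 s, during which the arm holds its last target. There are 200 camera calls.

## Working session

There is one attempt and no reset: what is moved stays moved. The work goes in short steps, Python scripts to look and compute and a shell command to move; the robot and the scene stay as the last step left them, time stands still between calls to the robot, and variables do not carry over. Pictures are saved under pics/ and viewed, at most 14 in all, crops included, and the job is handed in when it is done.

```bash
ls; mkdir -p pics; cat > h.py <<'E'
import numpy as np, cv2
from station import r
def cam(c):
    f=240/np.tan(np.radians(c['fovy'])/2); return np.array([[f,0,c['cx']],[0,f,c['cy']],[0,0,1]]), np.array([c['k1'],0,0,0,0.])
def pose(c,s=None):
    if 'origin' in c: return np.array(c['orientation']).reshape(3,3),np.array(c['origin'])
    T=np.array(c['T_tool_cam']); R=np.array(s['ee_rot']).reshape(3,3)
    return R@T[:3,:3], R@T[:3,3]+np.array(s['tcp_pos'])
def w(c,pts,z,s=None):
    """pixels -> world points on plane(s) z"""
    K,d=cam(c);R,o=pose(c,s)
    u=cv2.undistortPoints(np.array(pts,float).reshape(-1,1,2),K,d).reshape(-1,2)
    v=np.c_[u,np.ones(len(u))]@R.T
    t=(np.broadcast_to(z,len(u))-o[2])/v[:,2]
    return o+v*t[:,None]
def px(c,P,s=None):
    K,d=cam(c);R,o=pose(c,s); q=(np.array(P,float).reshape(-1,3)-o)@R
    return cv2.projectPoints(q.reshape(-1,1,3),np.zeros(3),np.zeros(3),K,d)[0].reshape(-1,2)
def snap(name,fn=None):
    s=r.sense(); c=r.capture(name)
    import pickle; pickle.dump((c,s),open(f'{fn or name}.pkl','wb'))
    cv2.imwrite(f'pics/{fn or name}.png',c['pixels'][...,::-1]); return c,s
def load(fn):
    import pickle; return pickle.load(open(fn+'.pkl','rb'))
E
python3 - <<'E'
from h import *
np.set_printoptions(precision=4,suppress=True)
for n in('top','scene'):
    c,s=snap(n,n+'0'); print({k:v for k,v in c.items() if k!='pixels'})
print(s, r.tip_extent)
E
```

```text
pics
{'fovy': 48.04749270231803, 'cx': 324.0367357478498, 'cy': 250.3775107119616, 'k1': -0.09969213739828693, 'origin': array([ 0.429 , -0.0082,  1.1976]), 'orientation': array([[-0.0286, -0.9932,  0.113 ],
       [-0.9994,  0.0306,  0.0165],
       [-0.0198, -0.1125, -0.9935]])}
{'fovy': 44.52235486278067, 'cx': 320.1523653592989, 'cy': 239.58824084453673, 'k1': 0.0585422290987795, 'origin': array([1.1804, 0.6913, 1.313 ]), 'orientation': array([[-0.7607,  0.5182, -0.3909],
       [ 0.6491,  0.6108, -0.4534],
       [ 0.0038, -0.5986, -0.801 ]])}
{'time_s': 0.05, 'joints': array([-57.9495,  22.0924,   0.38  ,  -0.0281, -68.4116, -14.8179]), 'joint_velocities': array([-0.0078, -0.0758,  0.1607,  0.1004, -0.0189, -0.0624]), 'effort': array([ -0.0009, -39.2047,  18.8164,   4.2396,   0.0138,  -0.    ]), 'tcp_pos': array([ 0.185 , -0.5964,  0.2294]), 'ee_rot': array([[-0.9552, -0.2961, -0.0008],
       [-0.2961,  0.9552,  0.0021],
       [ 0.0001,  0.0022, -1.    ]]), 'wrist_force': array([-0.3261, -0.2278,  0.3825]), 'moment': array([-0.0169,  0.0219,  0.0194]), 'gripper_force': 0.0, 'gripper_width': 0.997062688858277} 0.008
```

View pics/top0.png

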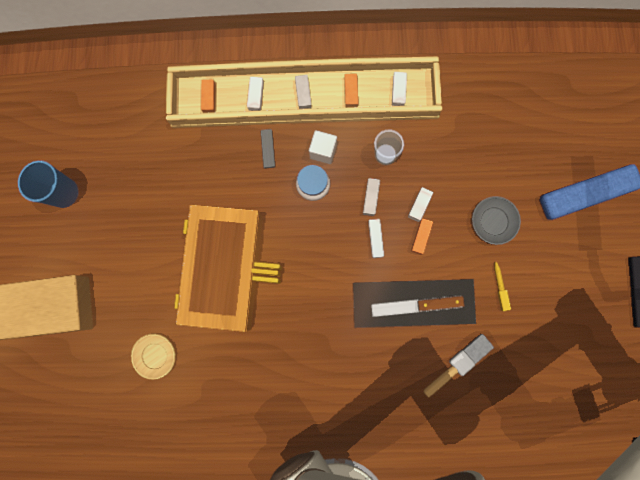

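View pics/scene0.png

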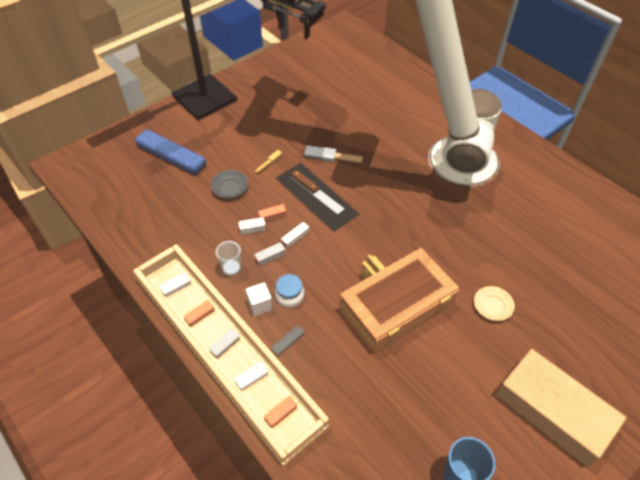

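```bash
python3 - <<'E'
from h import *
np.set_printoptions(precision=4,suppress=True)
c,s=load('top0')
def p(n,pts,z): print(n,w(c,pts,z)[:,:2].round(3).tolist())
p('lid',[(190,206),(258,211),(247,331),(178,326)],.078)
p('stones',[(372,197),(421,204),(376,239),(423,237)],.026)
p('blade tip/end',[(372,310),(463,302)],.006)
p('mat',[(353,283),(474,280),(476,324),(355,327)],.003)
p('pin',[(496,263),(503,290),(506,310)],.009)
p('pot,jar,raw,inkst',[(313,182),(389,147),(323,147),(268,148)],.04)
p('dish,saucer',[(496,220),(153,356)],.01)
c,s=snap('wrist','w0');print(c['T_tool_cam'],c['fovy'],c['k1'])
i=c['pixels']
t=load('top0')[0]['pixels'][170:340,150:530,::-1]
cv2.imwrite('pics/crop1.png',cv2.resize(t,None,fx=2.1,fy=2.1,interpolation=3))
E
```

```text
lid [[0.661, 0.294], [0.645, 0.148], [0.393, 0.175], [0.407, 0.32]]
stones [[0.678, -0.098], [0.659, -0.206], [0.584, -0.103], [0.585, -0.207]]
blade tip/end [[0.429, -0.09], [0.44, -0.292]]
mat [[0.49, -0.051], [0.488, -0.32], [0.391, -0.319], [0.393, -0.052]]
pin [[0.524, -0.37], [0.464, -0.382], [0.419, -0.386]]
pot,jar,raw,inkst [[0.713, 0.031], [0.787, -0.14], [0.792, 0.007], [0.794, 0.129]]
dish,saucer [[0.621, -0.376], [0.34, 0.397]]
[[ 0.0003 -0.9642 -0.2653  0.0706]
 [ 1.      0.0001  0.0009  0.0005]
 [-0.0009 -0.2653  0.9642 -0.1538]
 [ 0.      0.      0.      1.    ]] 59.066597571964586 0.028419347398030263
```

View pics/crop1.png

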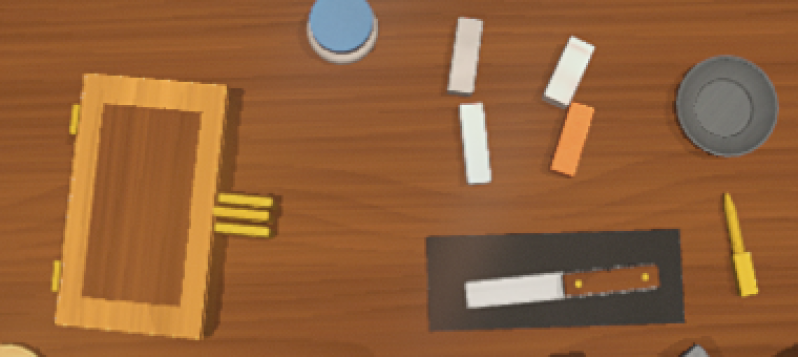

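```bash
python3 -m jog '1 31 49 -4 9.5;1 31 49 -4 9.5;1 31 49 -4 9.5;1 31 49 -4 9.5'; python3 -m jog '1 31 49 -4 9.5;1 31 49 -4 9.5;1 31 49 -4 9.5;1 32 49 -4 9.5;1 0 0 0 0'; python3 - <<'E'
from h import *
np.set_printoptions(precision=4,suppress=True)
c,s=snap('wrist','w1');print(s['tcp_pos'],s['ee_rot'],s['joints'],s['wrist_force'])
E
```

```text
time_s: 0.65
tcp_pos: [0.3098, -0.3993, 0.2143]
ee_rot: [[-0.566, -0.824, -0.0], [-0.824, 0.566, 0.0], [-0.0, 0.0, -1.0]]
wrist_force: [1.0, -0.2, -0.1]
gripper_width: 1.001
gripper_force: 0.0
time_s: 1.27
tcp_pos: [0.4358, -0.2021, 0.1982]
ee_rot: [[0.063, -0.998, -0.0], [-0.998, -0.063, 0.0], [-0.0, 0.0, -1.0]]
wrist_force: [0.5, -0.7, -0.5]
gripper_width: 0.998
gripper_force: 0.0
[ 0.4358 -0.2021  0.1982] [[ 0.0628 -0.998  -0.0003]
 [-0.998  -0.0628  0.0003]
 [-0.0003  0.0002 -1.    ]] [ -5.4579   9.5603 -22.028   -0.0158 -58.4279   9.0687] [ 0.5399 -0.7264 -0.4545]
```

View pics/w1.png

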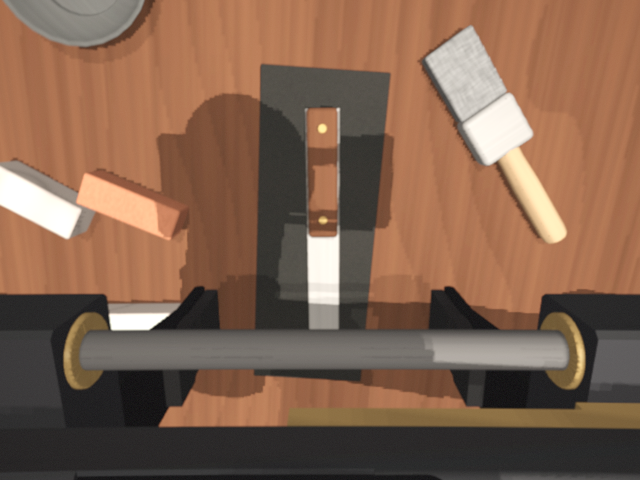

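```bash
python3 - <<'E'
from h import *
np.set_printoptions(precision=4,suppress=True)
c,s=load('w1')
a=w(c,[(322.5,109),(322.5,236)],[.022,.022],s);print('grip rear/front top',a,np.linalg.norm(a[0]-a[1]))
print('strip edges',w(c,[(308,280),(340,280)],.006,s),w(c,[(307,320),(339,320)],.006,s))
print('mat',w(c,[(261,65),(389,73)],.003,s))
d=(a[1]-a[0])[:2];print('yaw',np.degrees(np.arctan2(d[1],d[0])),'origin',a[0][:2]+d/np.linalg.norm(d)*.095)
E
```

```text
grip rear/front top [[ 0.4438 -0.2873  0.022 ]
 [ 0.4377 -0.1907  0.022 ]] 0.09680612705875727
strip edges [[ 0.4476 -0.1467  0.006 ]
 [ 0.42   -0.1485  0.006 ]] [[ 0.4465 -0.109   0.006 ]
 [ 0.4181 -0.1108  0.006 ]]
mat [[ 0.4925 -0.3167  0.003 ]
 [ 0.3948 -0.3173  0.003 ]]
yaw 93.56969087065288 origin [ 0.4379 -0.1925]
```

```bash
python3 -m jog '1 1 2 -60 0;1 1 2 -60 0;1 0 0 -50 0;1 0 0 -12 0;1 0 0 0 0' | tail -4; python3 -m jog '0 0 0 0 0;0 0 0 0 0;0 0 0 0 0;0 0 0 0 0;0 0 0 0 0'; python3 -m jog '0 0 0 25 0;0 0 0 50 0;0 0 0 0 0'
```

```text
ee_rot: [[0.055, -0.998, -0.0], [-0.998, -0.055, -0.0], [0.0, 0.0, -1.0]]
wrist_force: [0.7, 0.4, 0.3]
gripper_width: 1.002
gripper_force: 0.0
time_s: 2.58
tcp_pos: [0.4363, -0.2009, 0.0167]
ee_rot: [[0.057, -0.998, 0.0], [-0.998, -0.057, -0.0], [0.0, -0.0, -1.0]]
wrist_force: [0.3, -0.9, -0.3]
gripper_width: 0.518
gripper_force: 0.0
time_s: 2.95
tcp_pos: [0.439, -0.2013, 0.095]
ee_rot: [[0.057, -0.998, 0.009], [-0.998, -0.057, -0.002], [0.002, -0.009, -1.0]]
wrist_force: [-0.2, 0.3, 0.5]
gripper_width: 0.171
gripper_force: 0.0
```

```bash
python3 -m jog '0.6 0 0 0 0;0.6 0 0 0 0;0.6 0 0 0 0;0.6 0 0 0 0;0.6 0 0 0 0'|grep -E 'width|tcp'; python3 - <<'E'
from h import *
c,s=snap('wrist','w2');a=load('w1')[0]['pixels']
print(s['tcp_pos'])
cv2.imwrite('pics/w2.png',cv2.resize(c['pixels'][...,::-1],(480,360)))
E
```

```text
tcp_pos: [0.4361, -0.2009, 0.0913]
gripper_width: 0.578
[ 0.43608409 -0.20089881  0.09126383]
```

View pics/w2.png

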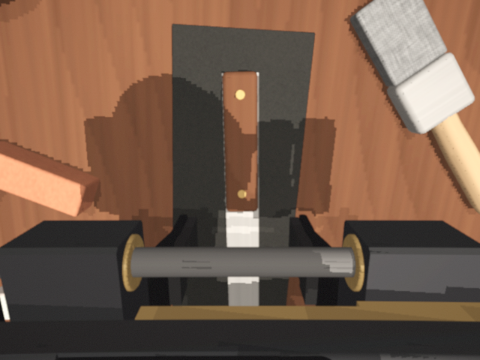

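```bash
python3 -m jog '0.6 1 -2 -50 0;0.6 0 0 -25 0;0.4 0 0 0 0;0 0 0 0 0;0 0 0 0 0' |grep -E 'tcp|width'; python3 -m jog '0 0 0 0 0;0 0 0 0 0;0 0 0 0 0;0 0 0 0 0;0 0 0 0 0'|tail -5;
```

```text
tcp_pos: [0.4382, -0.203, 0.0178]
gripper_width: 0.346
tcp_pos: [0.4379, -0.203, 0.0177]
ee_rot: [[0.057, -0.998, 0.002], [-0.998, -0.057, -0.0], [0.001, -0.002, -1.0]]
wrist_force: [-1.3, -0.2, 6.4]
gripper_width: 0.276
gripper_force: 30.0
```

```bash
python3 -m jog '0 0 25 60 -2;0 0 50 50 -2;0 0 50 22 -2;0 0 50 0 -2;0 0 42 0 -1'|tail -5; python3 -m jog '0 0 0 0 0'|tail -5; python3 - <<'E'
from h import *
np.set_printoptions(precision=4,suppress=True)
c,s=load('top0')
P=lambda x,y:(150+x/2.1,170+y/2.1)
C=w(c,[P(84,74),P(228,86),P(202,339),P(56,324)],.078)[:,:2]
# model: case-local lid corners: back at x=71+? ; fit rigid 2D
L=np.array([(.071,-.128),(-.075,-.128),(-.075,.128),(.071,.128)])
Lc=L-L.mean(0);Cc=C-C.mean(0)
th=np.arctan2((Lc[:,0]*Cc[:,1]-Lc[:,1]*Cc[:,0]).sum(),(Lc*Cc).sum());R=np.array([[np.cos(th),-np.sin(th)],[np.sin(th),np.cos(th)]])
o=C.mean(0)-R@L.mean(0);print('yaw',np.degrees(th),'o',o,'resid',C-(L@R.T+o))
print('hasp',R@[-.113,0]+o,'front',R@[-.075,0]+o,'lug ends',((w(c,[P(272,201),P(270,215),P(269,232)],[.06,.078,.06])[:,:2]-o)@R))
print('F65',R@[-.075,.065]+o)
c,s=snap('top','top1');c,s=snap('scene','sc1')
t=load('top1')[0]['pixels'][170:370,150:400,::-1];u=c['pixels'][150:350,250:500,::-1]
cv2.imwrite('pics/v1.png',cv2.resize(np.hstack([t,u]),None,fx=1.6,fy=1.6,interpolation=3))
E
```

```text
tcp_pos: [0.4368, 0.0091, 0.141]
ee_rot: [[-0.101, -0.995, 0.001], [-0.995, 0.101, 0.001], [-0.001, -0.001, -1.0]]
wrist_force: [0.6, -0.4, -0.3]
gripper_width: 0.27
gripper_force: 30.0
tcp_pos: [0.4372, 0.0095, 0.1407]
ee_rot: [[-0.096, -0.995, 0.001], [-0.995, 0.096, 0.001], [-0.001, -0.001, -1.0]]
wrist_force: [0.3, -0.3, -1.3]
gripper_width: 0.274
gripper_force: 30.0
yaw 83.30320916676857 o [0.5277 0.2371] resid [[-0.0007  0.0015]
 [-0.0013 -0.001 ]
 [ 0.0005 -0.001 ]
 [ 0.0015  0.0005]]
hasp [0.5145 0.1249] front [0.5189 0.1626] lug ends [[-0.1299 -0.0161]
 [-0.1313 -0.0007]
 [-0.1299  0.0154]]
F65 [0.4544 0.1702]
```

View pics/v1.png

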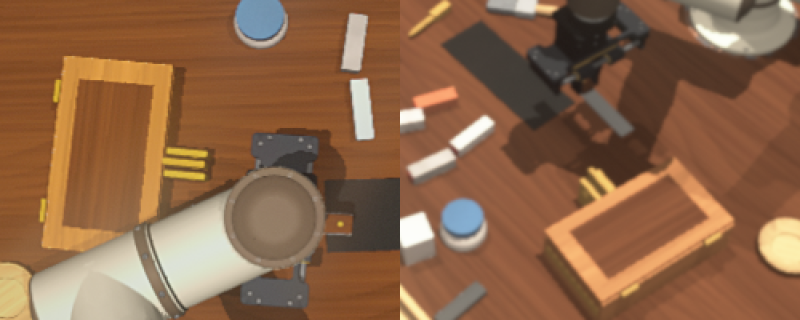

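```bash
python3 - <<'E'
from h import *
np.set_printoptions(precision=4,suppress=True)
c,s=load('sc1')
for d in(.105,.115): 
  for z in(.12,.126,.132):
    t=np.array([.4372,.0095,0])+d*np.array([.096,.995,0]); n=np.array([.995,-.096,0])*.013
    print(d,z,px(c,[t+n+[0,0,z],t-n+[0,0,z]]).ravel())
cv2.imwrite('pics/v2.png',cv2.resize(c['pixels'][180:280,320:420,::-1],None,fx=6,fy=6,interpolation=3))
E
```

```text
0.105 0.12 [385.7597 234.7072 393.6684 230.1126]
0.105 0.126 [385.9802 233.2815 393.9132 228.6804]
0.105 0.132 [386.2022 231.8466 394.1596 227.239 ]
0.115 0.12 [388.2267 237.2725 396.1475 232.6479]
0.115 0.126 [388.4558 235.8504 396.4009 231.2191]
0.115 0.132 [388.6865 234.419  396.6561 229.7811]
```

View pics/v2.png

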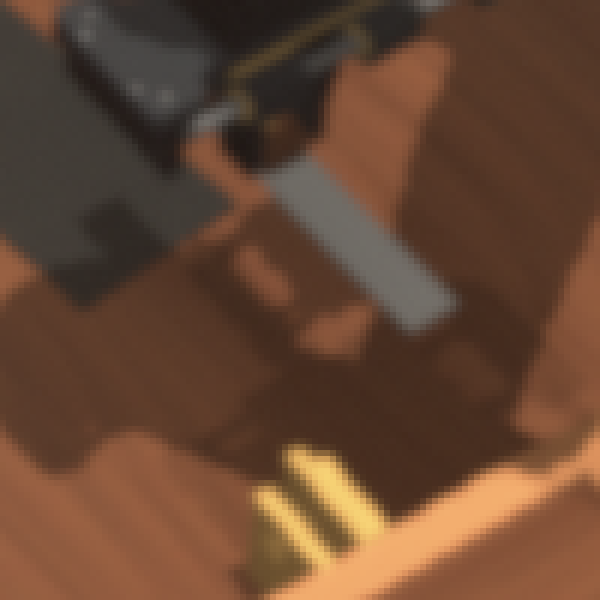

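```bash
python3 -m jog '0 1 12 -30 -1.2;0 0 10 -33 0;0 0 0 0 0;0 0 0 0 0'|grep -E 'tcp|force|rot'; python3 -m jog '0 2 15 0 0;0 2 15 0 0;0 2 15 0 0;0 1 10 0 0;0 0 0 0 0'|grep -E 'tcp|force'
```

```text
tcp_pos: [0.4388, 0.0287, 0.0782]
ee_rot: [[-0.122, -0.993, 0.001], [-0.993, 0.122, -0.0], [-0.0, -0.001, -1.0]]
wrist_force: [0.9, 0.4, -0.3]
gripper_force: 30.0
tcp_pos: [0.4453, 0.0853, 0.0774]
wrist_force: [0.7, -0.5, -1.0]
gripper_force: 30.0
```

```bash
python3 -m jog '0 0 0 6 0;0 0 0 6 0;0 0 0 6 0;0 0 0 6 0;0 0 0 0 0'|grep -E 'tcp|force|rot'; python3 -m jog '0 0 0 6 0;0 0 0 6 0;0 0 0 6 0;0 0 0 0 0'|grep -E 'tcp|force|rot';python3 - <<'E'
from h import *
c,s=snap('scene','sc2');c2,s=snap('top','top2')
cv2.imwrite('pics/v3.png',np.hstack([cv2.resize(c['pixels'][170:370,300:480,::-1],None,fx=2.2,fy=2.2,interpolation=3),cv2.resize(c2['pixels'][170:370,150:330,::-1],None,fx=2.2,fy=2.2,interpolation=3)]))
E
```

```text
tcp_pos: [0.4452, 0.0841, 0.1019]
ee_rot: [[-0.121, -0.993, 0.0], [-0.993, 0.121, 0.0], [-0.0, -0.0, -1.0]]
wrist_force: [-1.1, 0.2, -1.7]
gripper_force: 30.0
tcp_pos: [0.4454, 0.0844, 0.12]
ee_rot: [[-0.121, -0.993, 0.001], [-0.993, 0.121, 0.0], [-0.0, -0.001, -1.0]]
wrist_force: [-0.7, 0.3, -2.1]
gripper_force: 30.0
```

View pics/v3.png

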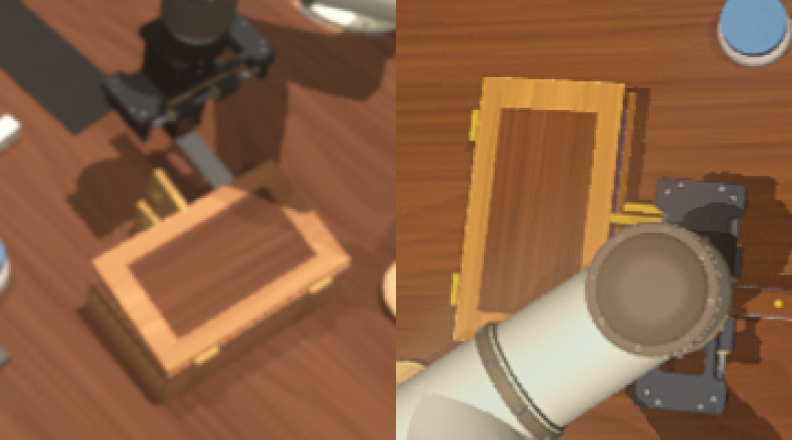

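```bash
python3 -m jog '0 0 0 10 0;0 0 0 10 0;0 2 12 10 0;0 1 15 12 0;0 0 0 0 0'|grep -E 'tcp|force'; python3 -m jog '0 2 15 12 0;0 2 14 10 0;0 2 15 5 0;0 2 15 5 0;0 0 0 0 0'|grep -E 'tcp|force'; python3 -m jog '0 2 15 3 0;0 2 15 3 0;0 2 15 0 0;0 1 12 -2 0;0 0 0 0 0'|grep -E 'tcp|force|width';  python3 - <<'E'
from h import *
c,s=snap('scene','sc3')
cv2.imwrite('pics/v4.png',c['pixels'][100:400,180:540,::-1])
E
```

```text
tcp_pos: [0.4493, 0.1132, 0.1628]
wrist_force: [-0.2, 0.1, -1.9]
gripper_force: 30.0
tcp_pos: [0.4571, 0.1725, 0.194]
wrist_force: [-0.2, 0.2, -1.8]
gripper_force: 30.0
tcp_pos: [0.4637, 0.2289, 0.1972]
wrist_force: [-0.2, -0.2, -0.4]
gripper_width: 0.271
gripper_force: 30.0
```

View pics/v4.png

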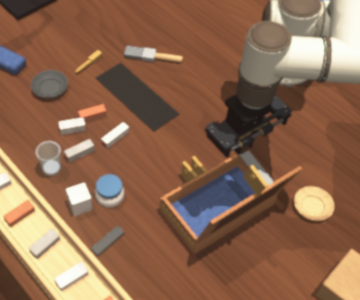

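```bash
python3 -m jog '0 1 8 0 0;0 0 0 0 0;0 -4 -30 0 0;0 -6 -50 0 0;0 -6 -55 0 2'|grep -E 'tcp|force'; python3 -m jog '0 -3 -60 0 2;0 -3 -60 0 2;0 -3 -60 0 2;0 -2 -60 0 2;0 -1 -60 0 0.2'|grep -E 'tcp|rot'; python3 -m jog '0 0 -13 -60 0;0 0 0 -60 0;0 0 0 -40 0;0 0 0 -10 0;0 0 0 0 0'|grep -E 'tcp|rot|force'
```

```text
tcp_pos: [0.4483, 0.0995, 0.1977]
wrist_force: [0.5, -1.3, -0.8]
gripper_force: 30.0
tcp_pos: [0.4364, -0.2017, 0.1981]
ee_rot: [[0.057, -0.998, 0.003], [-0.998, -0.057, -0.0], [0.0, -0.003, -1.0]]
tcp_pos: [0.4369, -0.2128, 0.0279]
ee_rot: [[0.057, -0.998, 0.001], [-0.998, -0.057, -0.0], [0.0, -0.001, -1.0]]
wrist_force: [-0.1, -0.2, -1.1]
gripper_force: 30.0
```

```bash
python3 -m jog '0 1 8 -5 0;0 0 0 -3 0;0 0 0 -2 0;0 0 0 0 0'|grep -E 'tcp|force'; python3 -m jog '0.6 0 0 0 0;0.6 0 0 0 0;0.6 0 0 0 0;0.6 0 0 0 0;0.6 0 0 0 0'|grep -E 'tcp|wrist|width'; python3 -m jog '0.6 0 0 40 0;0.6 0 0 60 0;0.8 0 0 60 0;0.8 0 0 0 0'|grep -E 'tcp|width'; python3 - <<'E'
from h import *
c,s=snap('top','top3');w_,s=snap('wrist','w3')
a=cv2.resize(c['pixels'][170:345,310:530,::-1],None,fx=2.0,fy=2.0,interpolation=3);b=cv2.resize(w_['pixels'][...,::-1],None,fx=350/480,fy=350/480)[:,:360]
cv2.imwrite('pics/v5.png',np.hstack([a,b]))
E
```

```text
tcp_pos: [0.4381, -0.2046, 0.0179]
wrist_force: [1.7, 0.9, 2.1]
gripper_force: 30.0
tcp_pos: [0.4371, -0.2047, 0.0174]
wrist_force: [0.2, -0.2, -0.0]
gripper_width: 0.594
tcp_pos: [0.4403, -0.2053, 0.1827]
gripper_width: 0.744
```

View pics/v5.png

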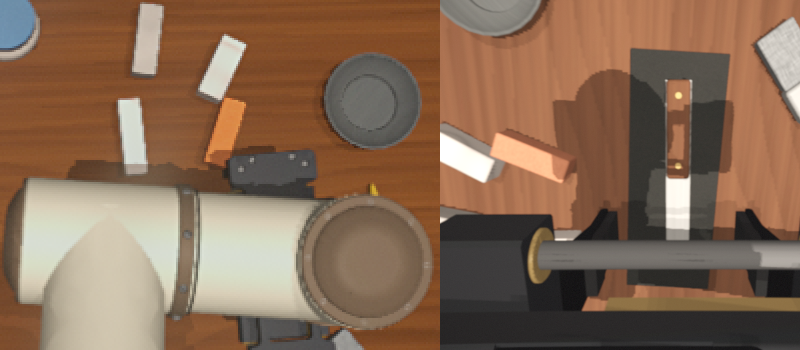

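```bash
cat >> h.py <<'E'
def stones(c):
    im=c['pixels'].max(2); m=(im>165).astype(np.uint8)
    m[:, :330]=0; m[:, 470:]=0; m[:150]=0; m[275:]=0
    out=[]
    for k in cv2.findContours(m,cv2.RETR_EXTERNAL,cv2.CHAIN_APPROX_NONE)[0]:
        if cv2.contourArea(k)<150: continue
        b=cv2.boxPoints(cv2.minAreaRect(k)); P=w(c,b,.026)[:,:2]
        e1,e2=P[1]-P[0],P[2]-P[1]; L=e1 if np.linalg.norm(e1)>np.linalg.norm(e2) else e2
        out.append(dict(px=b.mean(0).round(0),c=P.mean(0).round(4),yaw=round(np.degrees(np.arctan2(L[1],L[0]))%180,1),size=np.sort([np.linalg.norm(e1),np.linalg.norm(e2)]).round(3)))
    return out
E
python3 - <<'E'
from h import *
for n in('top0','top3'):
    for s in stones(load(n)[0]): print(n,s)
P=lambda x,y:(150+x/2.1,170+y/2.1)
c=load('top0')[0]
for k,p in dict(A=[(456,17),(482,19),(473,94),(449,91)],B=[(572,37),(594,44),(569,105),(545,98)],C=[(460,104),(483,103),(491,182),(467,184)],D=[(570,103),(593,108),(573,176),(551,171)]).items():
    q=w(c,[P(*a) for a in p],.026)[:,:2]; v=(q[0]+q[1]-q[2]-q[3])/2; print(k,q.mean(0).round(4),np.degrees(np.arctan2(v[1],v[0])).round(1),np.linalg.norm(v).round(3))
E
```

```text
top0 {'px': array([376., 238.], dtype=float32), 'c': array([ 0.5874, -0.1034]), 'yaw': np.float64(3.9), 'size': array([0.025, 0.084])}
top0 {'px': array([420., 220.], dtype=float32), 'c': array([ 0.6237, -0.2034]), 'yaw': np.float64(177.2), 'size': array([0.051, 0.147])}
top0 {'px': array([371., 196.], dtype=float32), 'c': array([ 0.6813, -0.0971]), 'yaw': np.float64(169.8), 'size': array([0.026, 0.079])}
top0 {'px': array([386., 156.], dtype=float32), 'c': array([ 0.7707, -0.1325]), 'yaw': np.float64(88.3), 'size': array([0.028, 0.043])}
top3 {'px': array([436., 272.], dtype=float32), 'c': array([ 0.5084, -0.2328]), 'yaw': np.float64(88.2), 'size': array([0.011, 0.116])}
top3 {'px': array([364., 268.], dtype=float32), 'c': array([ 0.5209, -0.0759]), 'yaw': np.float64(88.2), 'size': array([0.026, 0.151])}
top3 {'px': array([422., 235.], dtype=float32), 'c': array([ 0.5888, -0.2058]), 'yaw': np.float64(159.9), 'size': array([0.026, 0.075])}
top3 {'px': array([376., 238.], dtype=float32), 'c': array([ 0.5872, -0.1035]), 'yaw': np.float64(3.9), 'size': array([0.025, 0.083])}
top3 {'px': array([421., 203.], dtype=float32), 'c': array([ 0.6608, -0.206 ]), 'yaw': np.float64(152.9), 'size': array([0.028, 0.07 ])}
top3 {'px': array([384., 189.], dtype=float32), 'c': array([ 0.6954, -0.1251]), 'yaw': np.float64(170.6), 'size': array([0.026, 0.079])}
top3 {'px': array([386., 156.], dtype=float32), 'c': array([ 0.7707, -0.1325]), 'yaw': np.float64(88.3), 'size': array([0.028, 0.038])}
A [ 0.6798 -0.0972] -8.3 0.081
B [ 0.6594 -0.2073] -25.6 0.072
C [ 0.5858 -0.1042] 3.1 0.084
D [ 0.5866 -0.2054] -18.7 0.075
```

```bash
python3 -m jog '0.6 16 11 -3 -9.9;0.6 17 12 -3 -9.9;0.6 16 11 -3 -9.9;0.6 17 11 -3 -9.9;0.6 16 11 -3 -9.9'|grep -E 'tcp'; python3 -m jog '0.6 17 12 -3 -9.9;0.6 16 11 -3 -9.9;0.6 17 11 -3 -9.9;0.6 17 11 -3 -10.2;0.6 0 0 0 0'|grep -E 'tcp|rot|width'; python3 -m jog '0.6 0 0 0 0'|grep -E 'tcp|rot|width'; python3 - <<'E'
from h import *
c,s=snap('wrist','w4')
cv2.imwrite('pics/w4.png',cv2.resize(c['pixels'][...,::-1],(480,360)))
print(px(c,[(.5872,-.1035,.024),(.5888,-.2058,.026),(.6954,-.1251,.026),(.6608,-.206,.028)],s))
E
```

```text
tcp_pos: [0.5184, -0.1482, 0.1599]
tcp_pos: [0.5856, -0.1031, 0.1475]
ee_rot: [[-0.998, -0.069, -0.005], [-0.069, 0.998, -0.0], [0.005, 0.0, -1.0]]
gripper_width: 0.599
tcp_pos: [0.585, -0.1039, 0.1489]
ee_rot: [[-0.998, -0.069, -0.003], [-0.069, 0.998, -0.0], [0.003, 0.0, -1.0]]
gripper_width: 0.602
[[322.39553174 241.59074963]
 [169.77493869 234.481203  ]
 [283.26569361 381.68607151]
 [170.94657083 333.69990446]]
```

View pics/w4.png

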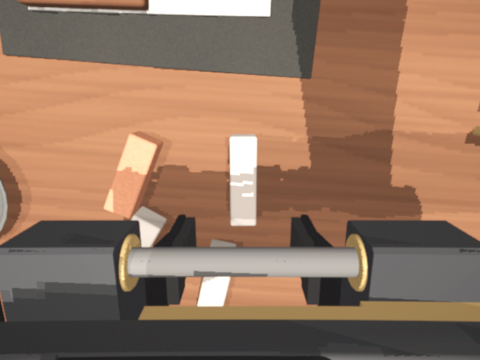

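```bash
python3 -m jog '0.6 2 0 -60 0;0.6 0 0 -60 0;0.6 0 0 -13 0;0.4 0 0 0 0;0 0 0 0 0'|grep -E 'tcp'; python3 -m jog '0 0 0 0 0;0 0 0 0 0;0 0 0 0 0;0 0 0 0 0'|grep -E 'tcp|width|force'; python3 -m jog '0 0 0 60 0;0 0 0 60 0;0 0 0 20 0;0 -15 40 0 9.9'|grep -E 'tcp|width|force'
```

```text
tcp_pos: [0.5901, -0.1038, 0.0201]
tcp_pos: [0.5892, -0.1036, 0.0192]
wrist_force: [-1.7, 1.3, 6.2]
gripper_width: 0.27
gripper_force: 30.0
tcp_pos: [0.5747, -0.0646, 0.1598]
wrist_force: [-0.7, 0.6, -1.3]
gripper_width: 0.276
gripper_force: 30.0
```

```bash
python3 -m jog '0 -18 44 0 9.9;0 -18 44 0 9.9;0 -18 44 0 9.9;0 -18 44 0 9.9'|grep -E 'tcp'; python3 -m jog '0 -18 44 0 9.9;0 -18 45 0 9.9;0 -19 45 0 9.9;0 0 0 0 0;0 0 0 0 0'|grep -E 'tcp|rot|width'; python3 - <<'E'
from h import *
c,s=snap('scene','sc4');c2,_=snap('top','top4')
cv2.imwrite('pics/v6.png',np.hstack([cv2.resize(c['pixels'][150:350,300:480,::-1],None,fx=2.2,fy=2.2,interpolation=3),cv2.resize(c2['pixels'][170:370,150:330,::-1],None,fx=2.2,fy=2.2,interpolation=3)]))
for q in stones(c2): print(q)
E
```

```text
tcp_pos: [0.5001, 0.1135, 0.1574]
tcp_pos: [0.4457, 0.2461, 0.1572]
ee_rot: [[-0.121, -0.993, -0.001], [-0.993, 0.121, -0.0], [0.001, 0.001, -1.0]]
gripper_width: 0.271
{'px': array([420., 220.], dtype=float32), 'c': array([ 0.6237, -0.2034]), 'yaw': np.float64(177.2), 'size': array([0.051, 0.147])}
{'px': array([384., 189.], dtype=float32), 'c': array([ 0.6955, -0.1251]), 'yaw': np.float64(170.9), 'size': array([0.027, 0.079])}
{'px': array([388., 156.], dtype=float32), 'c': array([ 0.7705, -0.1392]), 'yaw': np.float64(88.3), 'size': array([0.028, 0.056])}
```

View pics/v6.png

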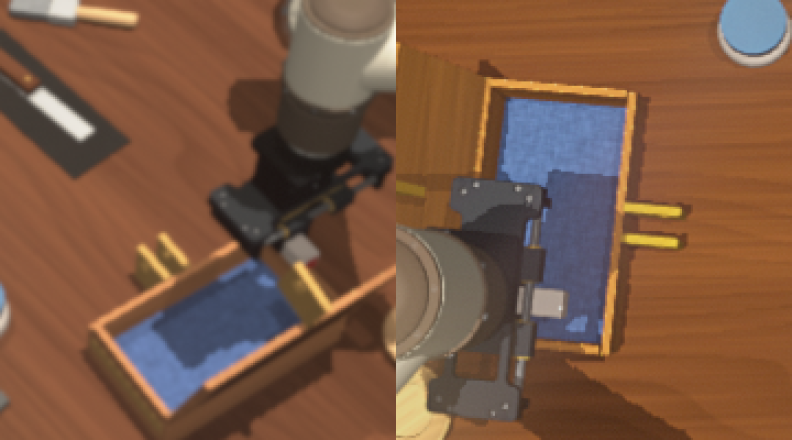

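```bash
python3 -m jog '0 1 0 -60 0;0 0 0 -50 0;0 0 0 -15 0;0 0 0 -4 0;0 0 0 0 0'|grep -E 'tcp|wrist'; python3 -m jog '0.42 0 0 0 0;0.42 0 0 0 0;0.42 0 0 0 0'|grep -E 'tcp|width|wrist'; python3 -m jog '0.42 0 0 50 0;0.5 0 0 60 0;0.6 0 0 20 0;0.6 14 -50 0 -9.9'|grep -E 'tcp|width|rot'
```

```text
tcp_pos: [0.4483, 0.247, 0.0298]
wrist_force: [-0.0, 0.0, -0.9]
tcp_pos: [0.4475, 0.2467, 0.0292]
wrist_force: [-0.9, -0.1, -1.1]
gripper_width: 0.412
tcp_pos: [0.4626, 0.1988, 0.1614]
ee_rot: [[-0.29, -0.957, 0.006], [-0.957, 0.29, 0.005], [-0.006, -0.004, -1.0]]
gripper_width: 0.583
```

```bash
python3 -m jog '0.6 13 -44 0 -10.3;0.6 13 -45 0 -10.3;0.6 13 -44 0 -10.3;0.6 13 -45 0 -10.3;0.6 13 -44 0 -10.3'|grep -E 'tcp'; python3 -m jog '0.6 13 -45 0 -10.3;0.6 13 -45 0 -10.3;0.6 14 -45 0 -10.3;0.6 15 -44 0 -10.5;0.6 0 0 0 0'|grep -E 'tcp|rot|width'; python3 -m jog '0.6 0 0 0 0'|grep -E 'tcp|rot|width'; python3 - <<'E'
from h import *
c,s=snap('wrist','w5')
im=c['pixels']; h=cv2.cvtColor(im,cv2.COLOR_RGB2HSV); 
# bright blobs near the expected place of D
print(px(c,[(.5888,-.2058,.026)],s))
P=(c['pixels'].max(2)>185).astype(np.uint8); P[290:]=0
for k in cv2.findContours(P,0,2)[0]:
    if cv2.contourArea(k)>800:
        b=cv2.boxPoints(cv2.minAreaRect(k)); q=w(c,b,.026,s)[:,:2]; e1,e2=q[1]-q[0],q[2]-q[1]; L=max(e1,e2,key=np.linalg.norm)
        print(b.mean(0),q.mean(0),np.degrees(np.arctan2(L[1],L[0]))%180,np.linalg.norm(e1),np.linalg.norm(e2))
E
```

```text
tcp_pos: [0.5264, -0.0271, 0.1588]
tcp_pos: [0.5815, -0.2073, 0.1579]
ee_rot: [[-0.94, 0.342, -0.0], [0.342, 0.94, -0.0], [0.0, -0.0, -1.0]]
gripper_width: 0.602
tcp_pos: [0.5807, -0.2044, 0.1582]
ee_rot: [[-0.941, 0.338, -0.001], [0.338, 0.941, 0.0], [0.001, 0.0, -1.0]]
gripper_width: 0.605
[[323.34196702 247.41355682]]
[572.5 144.5] [ 0.58633396 -0.03213958] 171.71777115038364 0.07788392986551324 0.18629638091199707
[245.49156  32.63183] [ 0.44521055 -0.20684403] 92.53539558054601 0.14954562331784474 0.024619809563318915
[193.18224  49.02883] [ 0.44266508 -0.23927824] 92.89386936993877 0.09515134345337319 0.020939473416585887
[216.  144.5] [ 0.50808437 -0.25033097] 70.70254227676665 0.25603950751049387 0.18507504697160776
```

```bash
python3 -m jog '0.6 1 1 -60 0;0.6 0 0 -60 0;0.6 0 0 -19 0;0.4 0 0 0 0;0 0 0 0 0'|grep -E 'tcp|force'; python3 -m jog '0 0 0 0 0;0 0 0 0 0;0 0 0 0 0;0 0 0 0 0'|grep -E 'tcp|width|force'; python3 -m jog '0 0 0 60 0;0 0 0 60 0;0 0 0 20 0;0 -9 44 0 10.3'|grep -E 'tcp|width|force'
```

```text
tcp_pos: [0.5834, -0.2031, 0.0211]
wrist_force: [0.9, -0.3, 0.5]
gripper_force: 0.0
tcp_pos: [0.5831, -0.2036, 0.0211]
wrist_force: [-0.8, 2.6, 5.9]
gripper_width: 0.296
gripper_force: 30.0
tcp_pos: [0.5744, -0.1611, 0.1616]
wrist_force: [-0.5, 0.7, -1.9]
gripper_width: 0.294
gripper_force: 30.0
```

```bash
python3 -m jog '0 -8 44 0 10.3;0 -8 44 0 10.3;0 -8 45 0 10.3;0 -8 44 0 10.3;0 -8 45 0 10.3'|grep -E 'tcp'; python3 -m jog '0 -8 44 0 10.3;0 -8 45 0 10.3;0 -8 45 0 10.3;0 -9 44 0 10.3;0 0 0 0 0'|grep -E 'tcp|rot|width'; python3 -m jog '0 0 0 0 0' |grep -E 'tcp|rot|width'
```

```text
tcp_pos: [0.5323, 0.0635, 0.1592]
tcp_pos: [0.4995, 0.2427, 0.1591]
ee_rot: [[-0.114, -0.993, -0.0], [-0.993, 0.114, 0.0], [-0.0, 0.0, -1.0]]
gripper_width: 0.293
tcp_pos: [0.4997, 0.2398, 0.159]
ee_rot: [[-0.119, -0.993, -0.001], [-0.993, 0.119, -0.001], [0.001, 0.001, -1.0]]
gripper_width: 0.298
```

```bash
python3 - <<'E'
from h import *
c2,_=snap('top','top5')
for q in stones(c2): print(q)
E
```

```text
{'px': array([421., 203.], dtype=float32), 'c': array([ 0.6608, -0.2061]), 'yaw': np.float64(153.2), 'size': array([0.028, 0.071])}
{'px': array([384., 189.], dtype=float32), 'c': array([ 0.6955, -0.1251]), 'yaw': np.float64(170.9), 'size': array([0.027, 0.079])}
{'px': array([388., 156.], dtype=float32), 'c': array([ 0.7705, -0.1392]), 'yaw': np.float64(88.3), 'size': array([0.028, 0.056])}
```

```bash
python3 -m jog '0 1 0 -60 0;0 0 0 -50 0;0 0 0 -15 0;0 0 0 -4 0;0 0 0 0 0'|grep -E 'tcp|wrist'; python3 -m jog '0.42 0 0 0 0;0.42 0 0 0 0;0.42 0 0 0 0'|grep -E 'tcp|width|wrist'; python3 -m jog '0.42 0 0 50 0;0.5 0 0 60 0;0.6 0 0 20 0;0.6 19 -36 0 -9.2;0.6 19 -36 0 -9.2'|grep -E 'tcp|width'; python3 -m jog '0.6 20 -37 0 -9.3;0.6 19 -36 0 -9.3;0.6 20 -37 0 -9.3;0.6 19 -36 0 -9.3;0.6 20 -37 0 -9.3'|grep -E 'tcp'; python3 -m jog '0.6 19 -36 0 -9.3;0.6 20 -37 0 -9.3;0.6 19 -37 0 -9;0.6 0 0 0 0;0.6 0 0 0 0'|grep -E 'tcp|rot|width'
```

```text
tcp_pos: [0.5025, 0.2409, 0.032]
wrist_force: [0.2, 0.1, -1.2]
tcp_pos: [0.5015, 0.2407, 0.0313]
wrist_force: [0.9, 0.1, -0.8]
gripper_width: 0.409
tcp_pos: [0.5396, 0.1681, 0.1614]
gripper_width: 0.595
tcp_pos: [0.6377, -0.0158, 0.1607]
tcp_pos: [0.6948, -0.1245, 0.1602]
ee_rot: [[-0.987, 0.16, -0.001], [0.16, 0.987, 0.0], [0.001, 0.0, -1.0]]
gripper_width: 0.605
```

```bash
python3 -m jog '0.6 1 -1 -60 0;0.6 0 0 -60 0;0.6 0 0 -20 0;0.4 0 0 0 0;0 0 0 0 0'|grep -E 'tcp|force'; python3 -m jog '0 0 0 0 0;0 0 0 0 0;0 0 0 0 0;0 0 0 0 0'|grep -E 'tcp|width|force'; python3 -m jog '0 0 0 60 0;0 0 0 60 0;0 0 0 20 0;0 -9 35 0 9.2;0 0 0 0 0'|grep -E 'tcp|width|force'
```

```text
tcp_pos: [0.6984, -0.1254, 0.0236]
wrist_force: [0.6, 0.9, 0.8]
gripper_force: 0.0
tcp_pos: [0.6976, -0.1256, 0.0229]
wrist_force: [-0.3, 1.1, 5.8]
gripper_width: 0.295
gripper_force: 30.0
tcp_pos: [0.6863, -0.0889, 0.1605]
wrist_force: [0.4, 0.2, -2.7]
gripper_width: 0.295
gripper_force: 30.0
```

```bash
python3 -m jog '0 -10 40 0 10.4;0 -10 39 0 10.4;0 -9 40 0 10.4;0 -10 39 0 10.4;0 -10 40 0 10.4'|grep -E 'tcp'; python3 -m jog '0 -10 39 0 10.4;0 -10 40 0 10.4;0 -9 39 0 10.5;0 0 0 0 0;0 0 0 0 0'|grep -E 'tcp|rot|width'
```

```text
tcp_pos: [0.6376, 0.1078, 0.1598]
tcp_pos: [0.6091, 0.2247, 0.1598]
ee_rot: [[-0.119, -0.993, -0.001], [-0.993, 0.119, -0.001], [0.001, 0.001, -1.0]]
gripper_width: 0.295
```

```bash
python3 - <<'E'
from h import *
c2,_=snap('top','top6')
for q in stones(c2): print(q)
E
```

```text
{'px': array([421., 203.], dtype=float32), 'c': array([ 0.6607, -0.206 ]), 'yaw': np.float64(153.2), 'size': array([0.028, 0.07 ])}
{'px': array([386., 156.], dtype=float32), 'c': array([ 0.7707, -0.1336]), 'yaw': np.float64(88.3), 'size': array([0.028, 0.04 ])}
```

```bash
python3 -m jog '0 -1 2 -60 0;0 0 0 -50 0;0 0 0 -14 0;0 0 0 -4 0;0 0 0 0 0'|grep -E 'tcp|wrist'; python3 -m jog '0.42 0 0 0 0;0.42 0 0 0 0;0.42 0 0 0 0'|grep -E 'tcp|width|wrist'; python3 -m jog '0.42 0 0 50 0;0.5 0 0 60 0;0.6 0 0 20 0;0.6 5 -39 0 -10;0.6 5 -40 0 -10'|grep -E 'tcp|width'; python3 -m jog '0.6 5 -39 0 -10;0.6 5 -40 0 -10;0.6 5 -39 0 -10;0.6 5 -40 0 -10;0.6 5 -39 0 -10'|grep -E 'tcp'; python3 -m jog '0.6 5 -40 0 -10;0.6 5 -40 0 -10;0.6 4 -39 0 -10;0.6 4 -39 0 -10;0.6 0 0 0 0'|grep -E 'tcp|rot|width'; python3 -m jog '0.6 0 0 0 0'|grep -E 'tcp|rot|width'
```

```text
tcp_pos: [0.6097, 0.2277, 0.0344]
wrist_force: [0.1, -0.4, -1.7]
tcp_pos: [0.6086, 0.2276, 0.0334]
wrist_force: [-0.3, -0.5, -0.3]
gripper_width: 0.412
tcp_pos: [0.6183, 0.1481, 0.1633]
gripper_width: 0.599
tcp_pos: [0.6433, -0.0499, 0.1628]
tcp_pos: [0.6609, -0.2093, 0.1622]
ee_rot: [[-0.891, 0.454, -0.0], [0.454, 0.891, -0.0], [0.0, -0.0, -1.0]]
gripper_width: 0.6
tcp_pos: [0.661, -0.2064, 0.1624]
ee_rot: [[-0.893, 0.45, -0.0], [0.45, 0.893, 0.0], [0.0, 0.0, -1.0]]
gripper_width: 0.602
```

```bash
python3 -m jog '0.6 0 0 -60 0;0.6 0 0 -60 0;0.6 0 0 -22 0;0.4 0 0 0 0;0 0 0 0 0'|grep -E 'tcp|force'; python3 -m jog '0 0 0 0 0;0 0 0 0 0;0 0 0 0 0;0 0 0 0 0'|grep -E 'tcp|width|force'; python3 -m jog '0 0 0 60 0;0 0 0 60 0;0 0 0 20 0;0 -9 40 0 10;0 0 0 0 0'|grep -E 'tcp|width|force|rot'
```

```text
tcp_pos: [0.6626, -0.2061, 0.0223]
wrist_force: [0.3, -0.7, 0.4]
gripper_force: 0.0
tcp_pos: [0.6624, -0.2066, 0.0226]
wrist_force: [-0.9, 2.6, 5.7]
gripper_width: 0.322
gripper_force: 30.0
tcp_pos: [0.6513, -0.1647, 0.1606]
ee_rot: [[-0.958, 0.286, -0.001], [0.286, 0.958, 0.001], [0.001, 0.001, -1.0]]
wrist_force: [-0.3, -0.4, -0.8]
gripper_width: 0.32
gripper_force: 30.0
```

```bash
python3 -m jog '0 -10 40 0 10;0 -9 40 0 10;0 -10 40 0 10;0 -10 40 0 10;0 -9 40 0 10'|grep -E 'tcp'; python3 -m jog '0 -10 40 0 10;0 -9 40 0 10;0 -10 40 0 10;0 -10 40 0 10;0 -9 38 0 9.9'|grep -E 'tcp|rot|width';  python3 -m jog '0 0 0 0 0;0 0 0 0 0'|grep -E 'tcp|rot|width'
```

```text
tcp_pos: [0.6036, 0.0339, 0.1599]
tcp_pos: [0.5558, 0.232, 0.1599]
ee_rot: [[-0.115, -0.993, -0.001], [-0.993, 0.115, -0.001], [0.001, 0.001, -1.0]]
gripper_width: 0.32
tcp_pos: [0.5561, 0.2307, 0.16]
ee_rot: [[-0.121, -0.993, -0.001], [-0.993, 0.121, -0.001], [0.001, 0.001, -1.0]]
gripper_width: 0.323
```

```bash
python3 -m jog '0 -1 3 -60 0;0 0 0 -50 0;0 0 0 -14 0;0 0 0 -4 0;0 0 0 0 0'|grep -E 'tcp|wrist'; python3 -m jog '0.42 0 0 0 0;0.42 0 0 0 0;0.42 0 0 0 0'|grep -E 'tcp|width|wrist'; python3 -m jog '0.42 0 0 50 0;0.42 0 0 60 0;0.42 0 -10 60 0;0.3 0 -10 60 0;0.2 0 0 60 0'|grep -E 'time|tcp|width'; python3 - <<'E'
from h import *
c,s=snap('scene','sc7');c2,_=snap('top','top7')
cv2.imwrite('pics/v7.png',np.hstack([cv2.resize(c['pixels'][150:350,300:480,::-1],None,fx=2.2,fy=2.2,interpolation=3),cv2.resize(c2['pixels'][170:370,150:330,::-1],None,fx=2.2,fy=2.2,interpolation=3)]))
E
```

```text
tcp_pos: [0.5566, 0.2347, 0.0342]
wrist_force: [0.3, -0.4, -0.2]
tcp_pos: [0.5555, 0.2346, 0.0333]
wrist_force: [-0.4, -0.1, 0.1]
gripper_width: 0.414
time_s: 37.65
tcp_pos: [0.5547, 0.2135, 0.3251]
gripper_width: 0.276
```

View pics/v7.png

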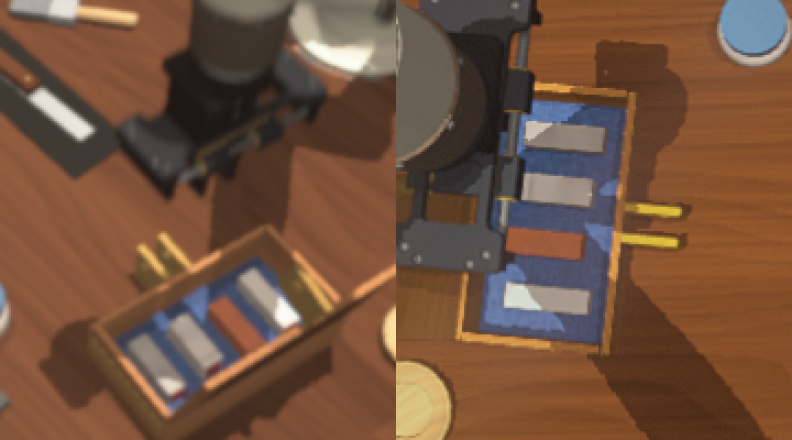

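```bash
python3 -m jog '0 -8 21 0 -10;0 -8 22 0 -10;0 -8 22 0 -10;0 -8 22 0 -10;0 -8 22 0 -10'|grep -E 'tcp'; python3 -m jog '0 -8 22 0 -10;0 -8 22 0 -10;0 -8 21 0 -10;0 -8 21 0 -10;0 0 0 0 0'|grep -E 'tcp|rot|width'; python3 -m jog '0 0 0 0 0;0 0 0 0 0'|grep -E 'tcp|rot|width|wrist'
```

```text
tcp_pos: [0.5147, 0.324, 0.3223]
tcp_pos: [0.4825, 0.4104, 0.3218]
ee_rot: [[-0.993, 0.117, -0.001], [0.117, 0.993, -0.0], [0.0, -0.0, -1.0]]
gripper_width: 0.008
tcp_pos: [0.4835, 0.4086, 0.3226]
ee_rot: [[-0.993, 0.119, 0.0], [0.119, 0.993, 0.0], [-0.0, 0.0, -1.0]]
wrist_force: [0.2, -0.2, 0.1]
gripper_width: 0.004
```

```bash
python3 -m jog '0 0 0 -60 0;0 0 0 -60 0;0 0 0 -22 0;0 0 0 0 0'|grep -E 'tcp|wrist'; python3 -m jog '0 -2 -20 0 0;0 -2 -20 0 0;0 -3 -20 0 0;0 -2 -20 0 0;0 -2 -14 0 0'|grep -E 'tcp|wrist'; python3 -m jog '0 -2 -16 -1 0;0 -2 -16 -4 0;0 -2 -16 -8 0;0 0 0 0 0'|grep -E 'tcp|wrist'
```

```text
tcp_pos: [0.4828, 0.4079, 0.1785]
wrist_force: [0.2, 0.4, 0.6]
tcp_pos: [0.4722, 0.314, 0.1807]
wrist_force: [1.2, 0.9, -0.9]
tcp_pos: [0.4652, 0.2652, 0.1663]
wrist_force: [0.9, -0.7, 0.7]
```

```bash
python3 -m jog '0 -2 -13 -12 0;0 -1 -12 -15 0;0 -1 -9 -16 0;0 -1 -7 -18 0;0 0 0 0 0'|grep -E 'tcp|wrist'; python3 - <<'E'
from h import *
for n in('top7','top8'):
    c=load(n)[0] if n=='top7' else snap('top',n)[0]
    i=c['pixels'].astype(int)[200:340,170:265]; print(n,((i[...,2]>i[...,0]+20)).sum())
for n in('sc7','sc8'):
    c=load(n)[0] if n=='sc7' else snap('scene',n)[0]
    i=c['pixels'].astype(int)[240:350,330:470]; print(n,((i[...,2]>i[...,0]+20)).sum())
E
```

```text
tcp_pos: [0.4599, 0.2247, 0.1046]
wrist_force: [0.0, -0.3, 0.9]
top7 2977
top8 0
sc7 768
sc8 0
```

```bash
python3 -m jog '0 0 -3 -10 0;0 0 0 -6 0;0 0 0 -3 0;0 0 0 0 0'|grep -E 'tcp|wrist'; python3 -m jog '0 0 0 -2 0;0 0 0 0 0'|grep -E 'tcp|wrist';python3 -m jog '0 0 0 -2 0;0 0 0 0 0'|grep -E 'tcp|wrist'
```

```text
tcp_pos: [0.461, 0.2232, 0.0871]
wrist_force: [-0.1, -1.0, 0.4]
tcp_pos: [0.4614, 0.2235, 0.0864]
wrist_force: [-1.9, -1.0, 5.7]
tcp_pos: [0.4614, 0.2235, 0.0862]
wrist_force: [-6.4, -1.0, 16.8]
```

```bash
python3 -m jog '0 0 0 40 0;0 0 -20 60 0;0 0 -50 20 0;0 0 -55 0 3;0 0 -55 0 3'|grep -E 'tcp|wrist'; python3 -m jog '0.2 0 -55 0 3;0.5 0 -55 0 3;0.5 0 -55 0 3.4;0.5 0 -55 0 0;0.5 0 -55 0 0'|grep -E 'tcp'; python3 -m jog '0.5 0 -55 0 0;0.5 0 -55 0 0;0.5 0 -40 0 0;0.5 0 0 0 0;0.5 0 0 0 0'|grep -E 'tcp|rot|width|wrist'; python3 - <<'E'
from h import *
c,s=snap('wrist','w6')
i=c['pixels']; hsv=cv2.cvtColor(i,cv2.COLOR_RGB2HSV)
P=px(c,[(.419,-.386,.018),(.464,-.382,.018),(.524,-.370,.009)],s);print(P)
m=((hsv[...,0]>18)&(hsv[...,0]<35)&(hsv[...,1]>120)&(hsv[...,2]>100)).astype(np.uint8)
for k in cv2.findContours(m,0,2)[0]:
    if cv2.contourArea(k)>300: r_=cv2.minAreaRect(k);print(r_,cv2.boxPoints(r_).round(0).tolist())
cv2.imwrite('pics/w6.png',i[...,::-1])
E
```

```text
tcp_pos: [0.4611, 0.0423, 0.2034]
wrist_force: [0.4, 0.3, -1.5]
tcp_pos: [0.4611, -0.2332, 0.203]
tcp_pos: [0.4609, -0.3811, 0.2024]
ee_rot: [[-0.989, -0.148, -0.001], [-0.148, 0.989, 0.001], [0.0, 0.001, -1.0]]
wrist_force: [-0.1, -0.2, -0.1]
gripper_width: 0.502
[[323.96154462 167.10857096]
 [320.62081363 223.21215232]
 [324.21039537 289.42292339]]
((325.3164978027344, 242.04147338867188), (16.90177345275879, 59.19867706298828), 3.6522228717803955) [[315.0, 271.0], [319.0, 212.0], [336.0, 213.0], [332.0, 272.0]]
```

```bash
python3 - <<'E'
from h import *
c,s=load('w6');i=c['pixels'];hsv=cv2.cvtColor(i,cv2.COLOR_RGB2HSV)
print([tuple(hsv[y,323]) for y in (150,170,190,205,240,265,280,290,300)])
m=((hsv[...,0]>13)&(hsv[...,0]<38)&(hsv[...,1]>130)&(hsv[...,2]>90))
for y in range(140,320,6):
    x=np.where(m[y,280:370])[0]+280
    print(y,(x.min(),x.max(),len(x)) if len(x) else '',end='; ')
E
```

```text
[(np.uint8(12), np.uint8(119), np.uint8(216)), (np.uint8(19), np.uint8(114), np.uint8(241)), (np.uint8(30), np.uint8(71), np.uint8(255)), (np.uint8(30), np.uint8(72), np.uint8(255)), (np.uint8(19), np.uint8(121), np.uint8(200)), (np.uint8(19), np.uint8(121), np.uint8(200)), (np.uint8(20), np.uint8(113), np.uint8(234)), (np.uint8(18), np.uint8(119), np.uint8(207)), (np.uint8(11), np.uint8(126), np.uint8(162))]
140 ; 146 ; 152 ; 158 ; 164 ; 170 ; 176 ; 182 ; 188 ; 194 ; 200 ; 206 ; 212 ; 218 ; 224 ; 230 ; 236 ; 242 ; 248 ; 254 ; 260 ; 266 ; 272 ; 278 ; 284 ; 290 ; 296 ; 302 ; 308 ; 314 ;
```

```bash
python3 - <<'E'
from h import *
np.set_printoptions(precision=4,suppress=True)
c,s=load('w6');i=c['pixels'];hsv=cv2.cvtColor(i,cv2.COLOR_RGB2HSV)
m=((hsv[...,0]>15)&(hsv[...,0]<38)&(hsv[...,1]>55)&(hsv[...,2]>110))
for y in range(146,312,6):
    x=np.where(m[y,285:365])[0]+285
    print(y,(x.min(),x.max(),len(x)) if len(x) else '',end='; ')
E
```

```text
146 ; 152 ; 158 ; 164 ; 170 (np.int64(315), np.int64(335), 21); 176 (np.int64(314), np.int64(337), 7); 182 (np.int64(314), np.int64(337), 7); 188 (np.int64(314), np.int64(336), 23); 194 (np.int64(314), np.int64(337), 24); 200 (np.int64(314), np.int64(336), 23); 206 (np.int64(314), np.int64(337), 24); 212 (np.int64(314), np.int64(336), 23); 218 (np.int64(314), np.int64(336), 23); 224 (np.int64(315), np.int64(336), 22); 230 (np.int64(319), np.int64(332), 14); 236 (np.int64(319), np.int64(333), 15); 242 (np.int64(319), np.int64(332), 14); 248 (np.int64(319), np.int64(332), 14); 254 (np.int64(319), np.int64(333), 15); 260 (np.int64(319), np.int64(333), 15); 266 (np.int64(319), np.int64(333), 15); 272 (np.int64(319), np.int64(333), 15); 278 (np.int64(320), np.int64(332), 13); 284 (np.int64(321), np.int64(331), 11); 290 (np.int64(323), np.int64(330), 8); 296 (np.int64(325), np.int64(327), 3); 302 ; 308 ;
```

```bash
python3 - <<'E'
from h import *
np.set_printoptions(precision=4,suppress=True)
c,s=load('w6')
a=w(c,[(325.2,168),(325.3,226),(326,270),(326.2,297.5)],[.018,.018,.012,.009],s);print(a)
d=a[3]-a[0];print('yaw',np.degrees(np.arctan2(d[1],d[0])),np.linalg.norm(a[1]-a[0]),np.linalg.norm(a[3][:2]-a[1][:2]),s['tcp_pos'],np.degrees(np.arctan2(.989,-.148)))
E
```

```text
[[ 0.4195 -0.3849  0.018 ]
 [ 0.4657 -0.3779  0.018 ]
 [ 0.5051 -0.3713  0.012 ]
 [ 0.5312 -0.3671  0.009 ]]
yaw 9.048945285662086 0.04673344976399779 0.066364099649781 [ 0.4609 -0.3811  0.2024] 98.510934199714
```

```bash
python3 -m jog '0.5 -19 -1 -50 0.5;0.5 0 0 -60 0;0.5 0 0 -60 0;0.5 0 0 -20 0;0.3 0 0 0 0'|grep -E 'tcp|rot|wrist'; python3 -m jog '0 0 0 0 0;0 0 0 0 0;0 0 0 0 0;0 0 0 0 0'|grep -E 'tcp|width|force';python3 -m jog '0 0 0 0 0'|grep -E 'tcp|width|force'
```

```text
tcp_pos: [0.4421, -0.381, 0.0118]
ee_rot: [[-0.987, -0.159, -0.002], [-0.159, 0.987, 0.001], [0.002, 0.001, -1.0]]
wrist_force: [-0.6, -0.4, 1.3]
tcp_pos: [0.4428, -0.3825, 0.0139]
wrist_force: [0.2, 2.7, 6.1]
gripper_width: 0.203
gripper_force: 30.0
tcp_pos: [0.4428, -0.3825, 0.0139]
wrist_force: [-0.3, 3.2, 6.5]
gripper_width: 0.207
gripper_force: 30.0
```

```bash
python3 -m jog '0 0 0 20 0;0 0 0 50 0;0 0 0 60 0;0 0 0 36 0;0 14 51 0 -1.6'|grep -E 'tcp|width'; python3 -m jog '0 14 51 0 -1.6;0 14 51 0 -1.6;0 14 51 0 -1.6;0 14 51 0 -1.6;0 14 51 0 -1.6'|grep -E 'tcp'; python3 -m jog '0 14 51 0 -1.6;0 14 51 0 -1.6;0 13 51 0 -1.6;0 13 52 0 -1.4;0 0 0 0 0'|grep -E 'tcp'; python3 -m jog '0 0 0 0 0;0 0 0 0 0'|grep -E 'time|tcp|rot|force'; python3 - <<'E'
from h import *
c,s=snap('wrist','w7')
o=np.array([.5277,.2371]);t=np.radians(83.3);R=np.array([[np.cos(t),-np.sin(t)],[np.sin(t),np.cos(t)]])
W=lambda x,y,z:[*(R@[x,y]+o),z]
L=[W(-.13,y,.06) for y in(-.019,-.011,.011,.019)]+[W(-.13,-.004,.078),W(-.13,.004,.078)]+[W(-.075,-.06,.078),W(-.075,.06,.078)]
print(px(c,L,s).round(1).tolist())
cv2.imwrite('pics/w7.png',cv2.resize(c['pixels'][0:300,120:520,::-1],None,fx=2,fy=2,interpolation=3))
E
```

```text
tcp_pos: [0.4575, -0.3339, 0.1822]
gripper_width: 0.202
tcp_pos: [0.526, -0.0749, 0.1785]
tcp_pos: [0.5806, 0.1316, 0.1779]
time_s: 47.9
tcp_pos: [0.5797, 0.1273, 0.1786]
ee_rot: [[-0.993, 0.119, -0.001], [0.119, 0.993, -0.0], [0.001, -0.0, -1.0]]
wrist_force: [0.4, 0.0, -0.2]
gripper_force: 30.0
[[278.9, 171.3], [278.5, 158.5], [277.3, 122.0], [276.9, 108.2], [274.9, 148.3], [274.5, 134.0], [366.6, 240.7], [372.4, 26.2]]
```

View pics/w7.png

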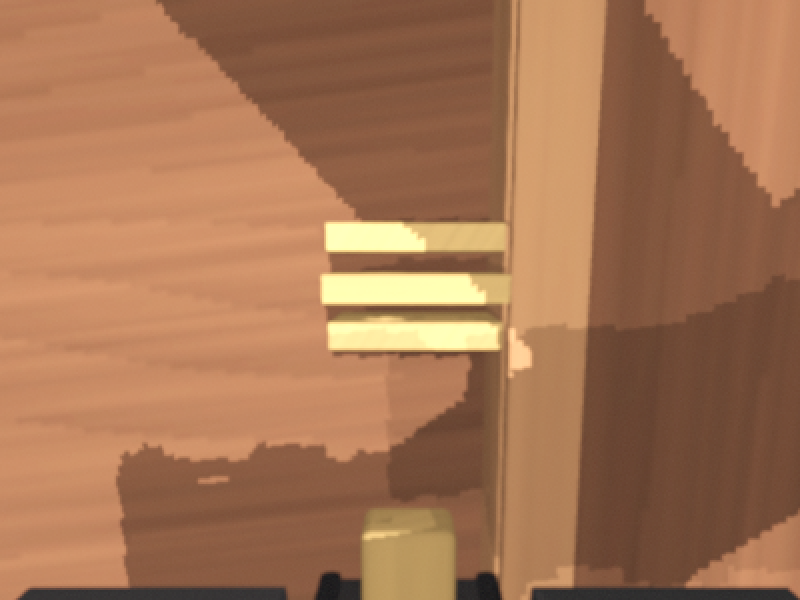

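```bash
python3 - <<'E'
from h import *
np.set_printoptions(precision=4,suppress=True)
c,s=load('w7');o=np.array([.5277,.2371]);t=np.radians(83.3);R=np.array([[np.cos(t),-np.sin(t)],[np.sin(t),np.cos(t)]])
T=s['tcp_pos'];E=np.array(s['ee_rot']);d=-E[:,0]; 
for k,h in((.022,.0041),(.022,-.0139)): print('handle rear corners pred',px(c,[T-d*k+E[:,1]*y+[0,0,h] for y in(-.009,.009)],s).round(1).tolist())
P=lambda x,y:(120+x/2,y/2)
q=w(c,[P(325,237),P(321,288.5),P(328,336)],[.06,.078,.06],s)[:,:2];print('lug end world',q,'local',(q-o)@R)
i=c['pixels'][:,:,:].astype(int)
for y in(250,262,270,280): print(y,[(x,tuple(i[y,x])) for x in(296,298,300,302,304,344,346,348,350,352)])
c2=load('top7')[0]; q=w(c2,[(280.5,265.9),(279.1,280.0)],.06)[:,:2];print('top7 lugs local',(q-o)@R)
# top subpixel: brass mask centroids
h=cv2.cvtColor(c2['pixels'],cv2.COLOR_RGB2HSV)[255:290,255:290];m=((h[...,0]>18)&(h[...,0]<34)&(h[...,1]>120)&(h[...,2]>120))
for l in range(255,290):
    x=np.where(m[l-255])[0]+255
    if len(x)>3: print(l,x.min(),x.max(),end='; ')
E
```

```text
handle rear corners pred [[295.9, 266.5], [344.4, 266.5]]
handle rear corners pred [[298.7, 252.9], [342.4, 252.9]]
lug end world [[0.5    0.1127]
 [0.5146 0.1111]
 [0.5297 0.1093]] local [[-0.1268  0.013 ]
 [-0.1267 -0.0017]
 [-0.1267 -0.0169]]
250 [(296, (np.int64(129), np.int64(85), np.int64(60))), (298, (np.int64(129), np.int64(85), np.int64(61))), (300, (np.int64(131), np.int64(86), np.int64(63))), (302, (np.int64(129), np.int64(85), np.int64(62))), (304, (np.int64(131), np.int64(87), np.int64(65))), (344, (np.int64(131), np.int64(87), np.int64(62))), (346, (np.int64(133), np.int64(90), np.int64(65))), (348, (np.int64(131), np.int64(88), np.int64(64))), (350, (np.int64(133), np.int64(90), np.int64(65))), (352, (np.int64(133), np.int64(89), np.int64(64)))]
262 [(296, (np.int64(139), np.int64(93), np.int64(68))), (298, (np.int64(140), np.int64(94), np.int64(68))), (300, (np.int64(140), np.int64(95), np.int64(68))), (302, (np.int64(142), np.int64(110), np.int64(68))), (304, (np.int64(160), np.int64(129), np.int64(79))), (344, (np.int64(145), np.int64(115), np.int64(71))), (346, (np
[... 783 characters left out ...]
)), (298, (np.int64(136), np.int64(91), np.int64(65))), (300, (np.int64(143), np.int64(105), np.int64(69))), (302, (np.int64(172), np.int64(138), np.int64(85))), (304, (np.int64(183), np.int64(149), np.int64(93))), (344, (np.int64(180), np.int64(145), np.int64(91))), (346, (np.int64(167), np.int64(134), np.int64(83))), (348, (np.int64(140), np.int64(98), np.int64(68))), (350, (np.int64(139), np.int64(92), np.int64(66))), (352, (np.int64(140), np.int64(93), np.int64(67)))]
top7 lugs local [[-0.132  -0.0159]
 [-0.132   0.0142]]
263 255 272; 264 255 278; 265 255 279; 266 259 279; 267 263 279; 268 270 278; 276 255 260; 277 255 271; 278 255 277; 279 255 278; 280 255 278; 281 262 277; 282 270 277;
```

```bash
python3 -m jog '0 -46 3 0 0;0 -46 3 0 0;0 -46 4 0 0;0 -46 3 0 0;0 0 0 0 0'|grep -E 'tcp'; python3 -m jog '0 0 0 -50 0;0 0 0 -50 0;0 0 0 -25 0;0 0 0 -7 0;0 0 0 0 0'|grep -E 'tcp';  python3 -m jog '0 0 0 0 0'|grep -E 'tcp|rot|force'
```

```text
tcp_pos: [0.3935, 0.14, 0.1791]
tcp_pos: [0.397, 0.1416, 0.047]
tcp_pos: [0.3972, 0.1421, 0.0478]
ee_rot: [[-0.993, 0.118, 0.002], [0.118, 0.993, 0.002], [-0.002, 0.002, -1.0]]
wrist_force: [0.1, 0.7, -1.0]
gripper_force: 30.0
```

```bash
python3 -m jog '0 0 -2 -1 0;0 0 0 0 0'|grep -E 'tcp|wrist'; python3 -m jog '0 5 -1 0 0;0 5 0 0 0;0 5 -1 0 0;0 0 0 0 0'|grep -E 'tcp|wrist'; python3 -m jog '0 5 -1 0 0;0 5 0 0 0;0 0 0 0 0'|grep -E 'tcp|wrist'
```

```text
tcp_pos: [0.3964, 0.1396, 0.0462]
wrist_force: [0.7, -0.4, -2.0]
tcp_pos: [0.4117, 0.1376, 0.0456]
wrist_force: [-0.2, -0.1, -0.6]
tcp_pos: [0.4217, 0.1367, 0.0457]
wrist_force: [0.3, 0.2, -0.1]
```

```bash
python3 -m jog '0 5 -1 1 0;0 5 0 0 0;0 0 0 0 0'|grep -E 'tcp|wrist'; python3 -m jog '0 5 -1 0 0;0 5 -1 0 0;0 0 0 0 0'|grep -E 'tcp|wrist'; python3 -m jog '0 5 0 0 0;0 5 -1 0 0;0 0 0 0 0'|grep -E 'tcp|wrist'
```

```text
tcp_pos: [0.4317, 0.1357, 0.0468]
wrist_force: [-0.0, -0.6, -1.1]
tcp_pos: [0.4416, 0.1336, 0.0467]
wrist_force: [-0.4, -0.2, -0.3]
tcp_pos: [0.4517, 0.1326, 0.0467]
wrist_force: [-0.6, 0.9, -0.6]
```

```bash
python3 -m jog '0 5 -1 0 0;0 5 0 0 0;0 0 0 0 0'|grep -E 'tcp|wrist'; python3 -m jog '0 4 -1 0 0;0 3 0 0 0;0 0 0 0 0;0 0 0 0 0'|grep -E 'tcp|force|width'; python3 - <<'E'
from h import *
c,s=snap('wrist','w8');c,s=snap('scene','sc9')
E
```

```text
tcp_pos: [0.4617, 0.1316, 0.0467]
wrist_force: [-0.6, -0.2, -0.1]
tcp_pos: [0.4681, 0.1304, 0.0467]
wrist_force: [0.0, 0.3, 0.1]
gripper_width: 0.202
gripper_force: 30.0
```

```bash
python3 -m jog '0.33 0 0 0 0;0.33 0 0 0 0;0.33 0 0 0 0'|grep -E 'tcp|force|width'; python3 -m jog '0.33 0 0 20 0;0.33 0 0 50 0;0.33 0 0 50 0;0.4 60 0 30 0;0.4 50 -1 0 0'|grep -E 'tcp|wrist|width';python3 -m jog '0.4 0 0 0 0;0.4 0 0 0 0'|grep -E 'time|tcp|wrist|width'; python3 - <<'E'
from h import *
c,s=snap('wrist','w9')
h=cv2.cvtColor(c['pixels'],cv2.COLOR_RGB2HSV)
m=((h[...,0]>18)&(h[...,0]<36)&(h[...,1]>70)&(h[...,2]>110))
for y in range(40,320,6):
    x=np.where(m[y,230:420])[0]+230
    if len(x)>3: print(y,x.min(),x.max(),len(x),end='; ')
T=np.array([.4681,.1304]);d=np.array([.9932,-.1167])
f=lambda a,z:[*(T+d*a),z]
print('\nexpected handle rear,front(top), nose',px(c,[f(-.022,.049),f(.023,.049),f(.087,.04)],s).round(1).tolist())
E
```

```text
tcp_pos: [0.4683, 0.1306, 0.0468]
wrist_force: [0.1, 0.6, -0.5]
gripper_width: 0.327
gripper_force: 0.0
tcp_pos: [0.577, 0.1303, 0.1989]
wrist_force: [0.6, 0.4, -0.1]
gripper_width: 0.388
time_s: 53.8
tcp_pos: [0.5732, 0.1292, 0.1938]
wrist_force: [-0.4, -1.1, -0.7]
gripper_width: 0.4
46 298 323 26; 52 298 323 26; 58 298 322 25; 64 299 323 25; 70 298 323 26; 76 299 323 25; 82 298 323 26; 88 299 323 25; 94 299 323 25; 100 298 323 26; 106 298 323 24; 112 299 315 14; 118 303 317 15; 124 284 367 84; 130 284 367 41; 136 284 336 53; 142 303 318 16; 148 283 367 82; 154 282 369 88; 160 282 369 88; 166 291 355 30; 172 285 365 77; 178 285 365 77; 184 304 317 14; 190 305 316 12; 196 307 315 9; 202 308 313 6; 
expected handle rear,front(top), nose [[304.2, 39.5], [305.2, 113.5], [306.8, 205.6]]
```

```bash
python3 - <<'E'
from h import *
np.set_printoptions(precision=4,suppress=True)
c,s=load('w9');h=cv2.cvtColor(c['pixels'],cv2.COLOR_RGB2HSV)
m=((h[...,0]>18)&(h[...,0]<36)&(h[...,1]>70)&(h[...,2]>110))
print('col290 rows',np.where(m[:,290])[0][[0,-1]],'col330',np.where(m[110:260,335])[0][[0,-1]]+110,'shaft rows',np.where(m[100:260,310])[0][[0,-1]]+100)
nose=np.where(m[100:260,310])[0][-1]+100.5; r0,r1=np.where(m[110:260,290])[0][[0,-1]]+110
q=w(c,[(310,nose),(290,r0),(290,r1+.5),(310,112)],[.04,.06,.06,.049],s)[:,:2]
d=np.array([.9932,-.1167]);a=q@d;print('along: nose,lug near,lug far,handle',a, 'lug span',a[2]-a[1],'nose beyond',a[0]-a[2],'handle gap',a[1]-a[3])
# final state checks: lid / blade / bystanders
c1=snap('top','top10')[0];c0=load('top0')[0]
D=np.abs(c1['pixels'].astype(int)-c0['pixels'].astype(int)).sum(2)>120
n,l,st,ce=cv2.connectedComponentsWithStats(D.astype(np.uint8))
print([(ce[k].round(0).tolist(),int(st[k,4])) for k in range(1,n) if st[k,4]>40])
E
```

```text
col290 rows [123 411] col330 [124 182] shaft rows [100 205]
along: nose,lug near,lug far,handle [0.5366 0.479  0.5175 0.4717] lug span 0.03848419948293008 nose beyond 0.019151092848800677 handle gap 0.007225570752030841
[([371.0, 196.0], 433), ([421.0, 219.0], 802), ([201.0, 238.0], 5096), ([271.0, 204.0], 48), ([275.0, 224.0], 267), ([376.0, 238.0], 447), ([136.0, 326.0], 11562), ([269.0, 231.0], 41), ([503.0, 291.0], 256), ([388.0, 309.0], 145), ([461.0, 381.0], 853), ([425.0, 382.0], 47), ([410.0, 392.0], 98), ([584.0, 398.0], 96), ([185.0, 452.0], 4629), ([307.0, 455.0], 67), ([334.0, 461.0], 197), ([633.0, 472.0], 199), ([319.0, 472.0], 511), ([366.0, 471.0], 112), ([362.0, 473.0], 42), ([459.0, 476.0], 137), ([347.0, 478.0], 46)]
```

```bash
python3 -c "
from station import r
print(r.finish_job())"
```

```text
the job is handed in; nothing more can be done
None
```

The job is handed in at about 54 s of robot time: I pried the lid with the blade, laid all four seal stones flat in the case, shut the lid and pushed the pin home through all three lugs (shaft about 19 mm past the last one). The blade is back flat on its mat. I moved none of the other things on the bench, though the arm hid the saucer in the last picture.

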